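# Set out a lunch board

### The job

Set out lunch on the empty slate board: stack the three steel lunch boxes in the middle of the board, lengthways along it, largest at the bottom and smallest on top, each standing flat inside the raised rim of the lid below, and keep them level because they are full. Lay the teaspoon on the board to the left of the stack, straight across the board with its bowl end away from you (the robot), and stand the small white cup upright on the board to the right of the stack with its handle pointing to the right. Let go of everything, and leave the fork, salt shaker, dip bowl and egg timer where they are.

Things in the scene. Friction and masses are not known exactly. Their poses are not given: they have to be found in the camera images.
- board: flat slate serving board, dark grey, 154 mm deep (its x) x 333 mm wide (its y) x 8 mm thick, fixed to the worktop. Origin: centre of the underside; x points away from the robot, y to the left as seen by the robot, so the right end is at -y; top face at z = 8 mm
- box_large: oblong steel lunch box with beech lid, the largest of three: 116 mm long (its y) x 68 wide (its x) x 40 high; grip across its width. A raised rim 4 mm wide and 4 high runs round the lid, so the lid's flat top is 36 mm above the underside (inside the rim 108 x 60 mm). Inset foot 106 x 58 mm, 6 high. About 0.34 kg. Origin: centre of the underside, z up
- box_medium: oblong steel lunch box with beech lid, the middle one of three: 92 mm long (its y) x 56 wide (its x) x 34 high; grip across its width. A raised rim 4 mm wide and 4 high runs round the lid, so the lid's flat top is 30 mm above the underside (inside the rim 84 x 48 mm). Inset foot 82 x 46 mm, 6 high. About 0.24 kg. Origin: centre of the underside, z up
- box_small: oblong steel lunch box with beech lid, the smallest of three: 68 mm long (its y) x 44 wide (its x) x 28 high; grip across its width. A raised rim 4 mm wide and 4 high runs round the lid, so the lid's flat top is 24 mm above the underside. Inset foot 58 x 34 mm, 6 high. About 0.15 kg. Origin: centre of the underside, z up
- cup: small white cup with a faint blue pattern and one handle, 50 mm high, round body 62 mm across, foot 44 mm across, open top. Origin: on the underside, between cup and handle; the middle of the round body lies 13 mm from it along +y, and the handle points along -y, ending at y = -44 mm; z up. Grip the round body across x
- teaspoon: steel teaspoon lying flat, 130 mm long (along its x), bowl 26 mm wide, 11 mm high at most. Origin: middle of its length on the underside, z up; the bowl is at the +x end, the slim handle at -x. Pick it near the middle with the fingertips close to the worktop, closing across y from at least 30 mm open
- fork: steel fork lying flat, 193 mm long (along its x), 26 mm wide; a bystander, leave it
- salt_shaker: glass salt shaker with a steel cap, 44 mm across, 90 mm high; a bystander, leave it. Origin: centre of the underside
- dip_bowl: small dark stoneware bowl, pale inside, 90 mm across, 35 mm high; a bystander, leave it. Origin: centre of the underside
- egg_timer: teal and white wind-up egg timer, 63 mm across, 58 mm high; a bystander, leave it. Origin: centre of the underside

How it is judged:
By the outcome, as a careful person would: the job done as asked, in the order asked, and still so for the second after the job is handed in, with the robot touching nothing.
It also fails if it takes over 115 s, if anything falls off the work surface, if the arm or the gripper's body presses on something with over 40 N, if the wrist force passes 120 N, or if a joint passes its speed limit or range.

### The arm

A 6-joint arm with a two-finger parallel gripper is mounted at the origin on a cart in front of the work surface, level with it; the furniture and walls round the work are solid. World frame = base frame: x ahead of the robot, y to its left, z up, the work surface at z = 0. Lengths are in m, angles in rad, forces in N, time in s.
With the tool pointing down it reaches from about 0.3 to 0.825 m from the base axis. Payload 5.4 kg.
Tool frame: the origin (TCP) lies at the very end of the fingers, on their centre line; the grasp point (between the pads) lies 19 mm behind it; z points along the fingers, y is the line along which they close (so a half turn about z gives the same grasp; the last joint's range is limited). The gripper opens to 92 mm and grips with 3 to 60 N. Pads are 20 mm wide; open, the fingers measure 128 mm over their backs; the gripper's body (75 mm by 189 mm) begins 69 mm behind the grasp point.
Start: joints at [-1.556, 0.158, 1.597, -0, 1.386, -0.21], TCP at [0.128, -0.561, 0.215] pointing down, gripper open.
Joint ranges: [-2.91, 2.91], [-0.94, 2.29], [0.18, 2.7], [-1.29, 4.43], [0.17, 2.64], [-3, 3]. Speed limits (rad/s): [2.57, 2.57, 3.14, 3.14, 3.14, 3.14].

### API

Orientations are given as a rotation vector (axis times angle).
In Python, from workcell import bot gives the robot as it stands. Calls block until the motion is done:
- bot.goto(position, orientation): joint-space move of the TCP to a pose.
- bot.line_to(position, rot=None, max_speed=0.15): straight line of the TCP; rot=None keeps the orientation; max_speed is the mean speed in m/s.
- bot.set_joints(angles): joint-space move.
- bot.set_gripper(opening, newtons=None): opening from 0.0 (shut) to 1.0 (fully open); newtons is the grip in N (None keeps the last); returns when the fingers have stopped.
- bot.hold(seconds).
- bot.inverse_kinematics(position, orientation): joint angles nearest the present ones, or None.
- bot.read_camera(name): name is "scene" or "top"; returns a dict with "pixels" (420x560x3 uint8, blue, green, red), "fx", "fy", "cx", "cy" (pixels), "k1" (the pictures are not rectified: a ray, as slopes to the right and down, at radius r is drawn at 1 + k1 r^2 times it, then the intrinsics apply), "R" (3x3) and "t" (3): a world point X has camera coordinates R X + t. Camera axes: x right, y down, z forward; pixel columns grow to the right and rows downward; lengths in m; the calibration is good to about 2 mm. A picture is of the moment at which its call begins. There is no depth.
A pose or a line that the arm cannot do raises bot.MotionError and nothing moves.
- bot.job_done(): hands the job in; it is judged then, once.
Readings, each from a call of its own:
- bot.current_clock(): time.
- bot.current_joints(): joint angles.
- bot.current_joint_vel(): joint speeds.
- bot.current_effort(): joint torques, N m.
- bot.current_ee_pos(): TCP position.
- bot.current_tool_rot(): TCP orientation.
- bot.current_contact_force(): force on the tool from outside, world axes, zero at the start.
- bot.current_ft_torque(): the same for the moment, N m.
- bot.current_opening(): opening from 0.0 (shut) to 1.0 (fully open).
- bot.current_grip_force(): force on a finger pad.
Only numpy, scipy, OpenCV 4.12 (cv2) and the standard library are available. Lean on these libraries where they do the work, as an engineer would, in place of code of your own. Each camera call takes 0.05 s, during which the arm holds its last target. There are 200 camera calls.

## Working session

There is one attempt and no reset: what is moved stays moved. The work goes in short steps, each a Python script; the robot and the scene stay as the last script left them, time stands still between calls to the robot, and variables do not carry over. Pictures are saved under pics/ and viewed, at most 14 in all, crops included, and the job is handed in when it is done.

```bash
mkdir -p pics; python3 - <<'E'
from workcell import bot
import cv2
for n in("scene","top"):
    c=bot.read_camera(n); cv2.imwrite(f"pics/{n}0.png",c["pixels"])
    print(n,c["fx"],c["fy"],c["cx"],c["cy"],c["k1"],c["R"],c["t"])
    import numpy as np; print(-np.array(c["R"]).T@np.array(c["t"]))
print(bot.current_clock(),bot.current_tool_rot())
E
```

```text
scene 498.45898978367774 498.45898978367774 278.63162124020477 212.140747767179 -2.4161776639176528e-05 [[-0.85704369 -0.51474374 -0.02269347]
 [-0.18289108  0.34509733 -0.92057519]
 [ 0.48169178 -0.78482272 -0.38990553]] [0.45498437 0.15843745 1.13230817]
[-0.12650525  1.0681852   0.59767198]
top 472.8599619734066 472.8599619734066 273.763959848534 210.63422485322945 -0.16818174841888803 [[-0.00499435 -0.99981602  0.01851995]
 [-0.98468008  0.00168896 -0.17436252]
 [ 0.17429916 -0.01910705 -0.98450735]] [-0.01696808  0.54561345  1.33155784]
[0.30508053 0.00755567 1.40637727]
0.1 [-3.12012973e+00 -3.52192314e-01 -2.42842005e-04]
```

View pics/top0.png

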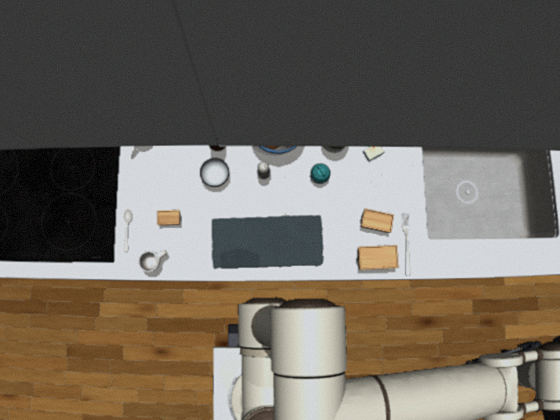

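View pics/scene0.png

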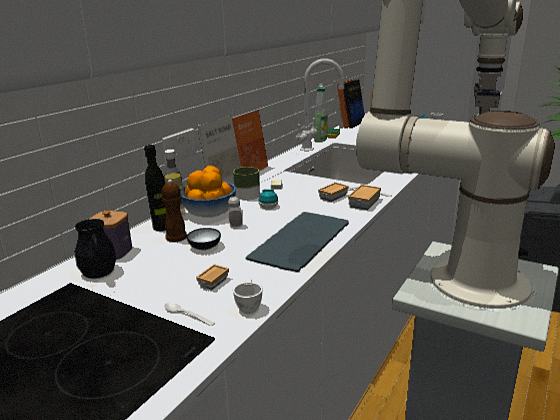

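The top view shows the board at about (267,241), the small box at (168,217), the cup at (151,261) with its handle up and to the right, and the spoon at (127,230) with its bowl up. The medium box is at (377,220), the large box at (378,258) and the fork at (407,245). I'll enlarge it to get exact positions.

```bash
cat > util.py <<'E'
from workcell import bot
import cv2, numpy as np
from scipy.spatial.transform import Rotation as Rn
def ray(c,u,v):
    d=np.array([(u-c["cx"])/c["fx"],(v-c["cy"])/c["fy"]]); s=d.copy()
    for _ in range(20): s=d/(1+c["k1"]*(s@s))
    R=np.array(c["R"]); return -R.T@np.array(c["t"]), R.T@np.array([s[0],s[1],1])
def at(c,u,v,z):
    o,d=ray(c,u,v); return (o+d*(z-o[2])/d[2])[:2]
def proj(c,X):
    p=np.array(c["R"])@np.array(X)+np.array(c["t"]); s=p[:2]/p[2]; s=s*(1+c["k1"]*(s@s))
    return s*c["fx"]+[c["cx"],c["cy"]]
def ortho(c,x0,x1,y0,y1,z,res=0.0005):
    """top-down view of plane z: rows down = -x, cols right = -y"""
    xs=np.arange(x1,x0,-res); ys=np.arange(y1,y0,-res)
    Y,X=np.meshgrid(ys,xs); P=np.stack([X,Y,np.full_like(X,z)],-1)@np.array(c["R"]).T+np.array(c["t"])
    s=P[...,:2]/P[...,2:]; s=s*(1+c["k1"]*(s**2).sum(-1,keepdims=True))
    m=(s*c["fx"]+[c["cx"],c["cy"]]).astype(np.float32)
    return cv2.remap(c["pixels"],m,None,cv2.INTER_CUBIC)
E
python3 - <<'E'
from util import *
c=bot.read_camera("top"); im=c["pixels"]
a=[cv2.resize(im[150:285,x:x+98],None,fx=4,fy=4,interpolation=cv2.INTER_CUBIC) for x in(112,327)]
cv2.imwrite("pics/crop.png",np.hstack(a))
hsv=cv2.cvtColor(im,cv2.COLOR_BGR2HSV)
def rep(n,m,z):
    cs,_=cv2.findContours(m,0,cv2.CHAIN_APPROX_NONE)
    for k in cs:
        if cv2.contourArea(k)<60: continue
        p=np.array([at(c,*q[0],z) for q in k]); r=cv2.minAreaRect((p*1000).astype(np.float32))
        q=k.reshape(-1,2).mean(0)
        if q[1]<150 or q[1]>280: continue
        print(n,q.round(0),np.round(r,1) if 0 else r)
m=cv2.inRange(hsv,(8,80,80),(25,255,255)); m[280:]=0
for z in(.028,.034,.040): rep(f"box z{z}",m,z)
g=cv2.inRange(im,(20,20,20),(85,85,85)); g[:180]=0;g[275:]=0;g[:,:180]=0;g[:,345:]=0
rep("board",g,.008)
E
```

```text
box z0.028 [497. 278.] ((341.6161804199219, -705.46533203125), (427.100830078125, 12.910938262939453), 88.2148208618164)
box z0.028 [377. 257.] ((409.40380859375, -325.2233581542969), (66.36985778808594, 115.81925201416016), 1.59182608127594)
box z0.028 [168. 217.] ((529.84423828125, 293.35638427734375), (42.42873764038086, 63.250221252441406), 1.6733243465423584)
box z0.028 [377. 220.] ((519.1560668945312, -326.8536682128906), (92.43074798583984, 54.91166305541992), 78.42556762695312)
box z0.034 [497. 278.] ((341.4571228027344, -702.3615112304688), (425.2415771484375, 12.854744911193848), 88.2148208618164)
box z0.034 [377. 257.] ((408.94976806640625, -323.7747802734375), (66.08096313476562, 115.31512451171875), 1.5918148756027222)
box z0.034 [168. 217.] ((528.8657836914062, 292.1121826171875), (42.2441520690918, 62.97480773925781), 1.6736180782318115)
box z0.034 [377. 220.] ((518.224365234375, -325.39801025390625), (92.02838134765625, 54.67261505126953), 78.42565155029297)
box z0.04 [497. 278.] ((341.2981262207031, -699.2577514648438), (423.3824462890625, 12.7985258102417), 88.2148208618164)
box z0.04 [377. 257.] ((408.49560546875, -322.32623291015625), (65.79207611083984, 114.81095886230469), 1.5918281078338623)
box z0.04 [168. 217.] ((527.887451171875, 290.86822509765625), (42.05941390991211, 62.69957733154297), 1.673362374305725)
box z0.04 [377. 220.] ((517.2924194335938, -323.94232177734375), (91.62606811523438, 54.43360137939453), 78.42558288574219)
board [267. 242.] ((460.4908142089844, 0.131683349609375), (149.01539611816406, 323.5035095214844), 1.1805216073989868)
```

View pics/crop.png

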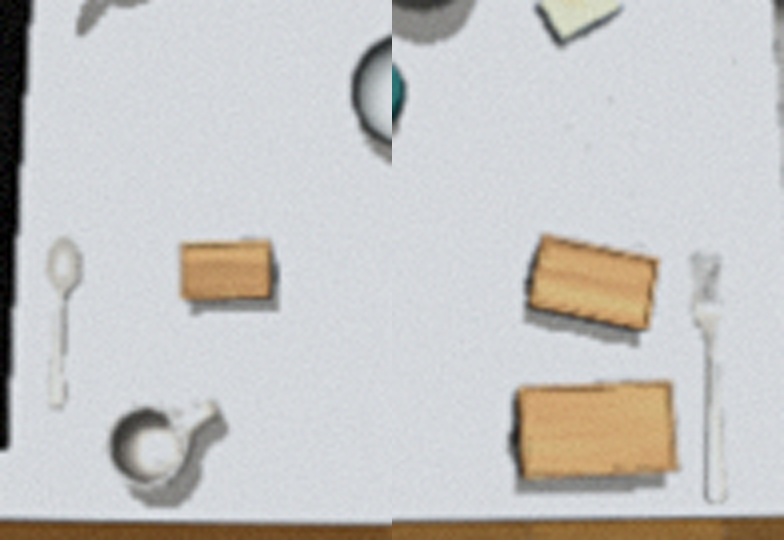

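The crop shows the spoon's tip at (65,238) and its handle end at (57,408) in crop pixels. The cup's centre is near (148,447), with its handle tip at (213,405). I'll refine these with sub-pixel orthophotos.

```bash
python3 - <<'E'
from util import *
c=bot.read_camera("top")
x0,x1,y0,y1=.30,.62,-.45,.45; res=.0005
def rect(z,lo,hi,hsv=True,box=None):
    o=ortho(c,x0,x1,y0,y1,z); o=cv2.cvtColor(o,cv2.COLOR_BGR2HSV) if hsv else o
    m=cv2.inRange(o,lo,hi); m=cv2.morphologyEx(m,cv2.MORPH_OPEN,np.ones((9,9)))
    for k in cv2.findContours(m,0,cv2.CHAIN_APPROX_NONE)[0]:
        if cv2.contourArea(k)<4000: continue
        p=k.reshape(-1,2); q=np.stack([x1-p[:,1]*res,y1-p[:,0]*res],1)*1000
        r=cv2.minAreaRect(q.astype(np.float32)); print(z,np.round(np.r_[r[0],r[1],r[2]],1))
for z in(.028,.034,.040): rect(z,(8,75,80),(25,255,255))
rect(.008,(0,0,0),(140,140,140),False)
for (u,v,z,n) in((128.2,209.5,.005,"tip"),(126.2,252,.003,"hend"),(149,261.7,.05,"cup"),(165.2,251.2,.04,"handle")):
    print(n,at(c,u,v,z).round(4))
a=ortho(c,.34,.46,.25,.39,.05,.0004); b=ortho(c,.42,.57,.30,.46,.004,.0004)
print(a.shape,b.shape)
H=max(a.shape[0],b.shape[0]); a=cv2.copyMakeBorder(a,0,H-a.shape[0],0,0,0)
o=np.hstack([a,b[:H]]); o=cv2.createCLAHE(3,(4,4)).apply(cv2.cvtColor(o,6))
cv2.imwrite("pics/o1.png",o)
E
```

```text
0.028 [3.217e+02 2.000e-01 4.250e+01 8.995e+02 0.000e+00]
0.028 [ 409.3 -325.1   67.3  117.3    1.5]
0.028 [529.8 293.9  42.9  67.7   1.4]
0.028 [ 519.  -326.9   93.1   56.3   78.2]
0.034 [3.217e+02 2.000e-01 8.995e+02 4.250e+01 9.000e+01]
0.034 [ 408.9 -323.5   67.   117.5    2. ]
0.034 [528.7 292.6  42.8  67.    2.1]
0.034 [ 518.1 -325.4   92.6   55.9   78.2]
0.04 [3.217e+02 2.000e-01 4.250e+01 8.995e+02 0.000e+00]
0.04 [ 408.6 -322.1   66.7  116.3    1.5]
0.04 [527.8 291.4  42.6  66.6   2. ]
0.04 [ 517.2 -324.    92.2   55.7   78.2]
0.008 [3.230e+02 2.000e-01 8.995e+02 4.500e+01 9.000e+01]
0.008 [388.2 322.   26.8  84.3  51.9]
0.008 [403.7 363.4  38.9  54.4  72.2]
0.008 [ 379.6 -310.2  128.2   60.9   60.9]
0.008 [460.5   0.8 154.3 330.6   1.4]
tip [0.5574 0.4235]
hend [0.428  0.4245]
cup [0.3962 0.3419]
handle [0.4277 0.2974]
(300, 350, 3) (375, 401, 3)
```

View pics/o1.png

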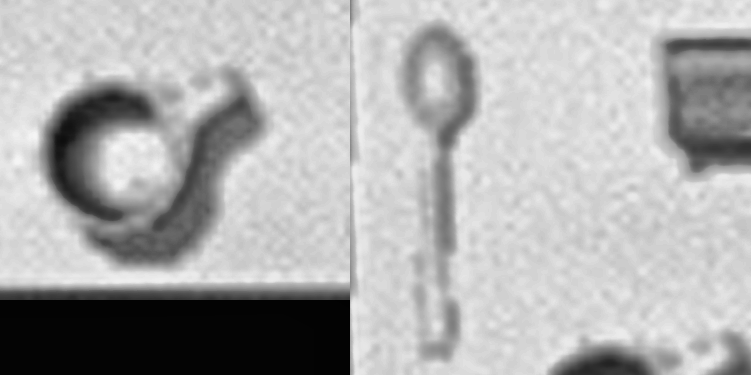

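The measured sizes agree with those given to about 1 mm. The board is at (0.4605, 0) with a yaw of about 1.4°. I'll move the large box first and then check it.

```bash
cat >> util.py <<'E'
B=np.array([.4605,.0]); BY=np.deg2rad(1.4)
def board(x,y): return B+np.array([[np.cos(BY),-np.sin(BY)],[np.sin(BY),np.cos(BY)]])@[x,y]
def down(psi): return (Rn.from_euler('z',psi)*Rn.from_euler('x',np.pi)).as_rotvec()
ZT=.20
def carry(p0,psi0,p1,psi1,zg,zp,open0,open1,newtons,v=.25,zt=ZT,zlift=None):
    """pick at p0 with TCP height zg, place at p1 with TCP height zp"""
    bot.set_gripper(open0,newtons)
    bot.goto([*p0,zg+.10],down(psi0)); 
    bot.line_to([*p0,zg],max_speed=.12)
    bot.set_gripper(0.0,newtons); print("grip",bot.current_opening()*92,bot.current_grip_force())
    bot.line_to([*p0,zt],max_speed=.15)
    print("lift",bot.current_opening()*92,np.round(bot.current_contact_force(),1))
    bot.line_to([*p1,zt],rot=down(psi1),max_speed=v)
    bot.line_to([*p1,zp+.015],max_speed=.15); bot.line_to([*p1,zp],max_speed=.03)
    print("down",np.round(bot.current_contact_force(),1))
    bot.set_gripper(open1); bot.line_to([*p1,zt],max_speed=.2)
    print("t",bot.current_clock(),"j",np.round(bot.current_joints(),2))
E
python3 - <<'E'
from util import *
d=np.deg2rad
for n,p,y in(("L",(.4086,-.3221),1.5),("M",(.5181,-.3254),-11.8),("S",(.5298,.2939),1.5),("B",B,1.4),("Sp",(.4945,.4248),90),("cup",(.3992,.344),30)):
  for s in(90,-90):
    q=bot.inverse_kinematics([*p,.1],down(d(y+s))); print(n,s,None if q is None else np.round(q,2))
carry((.4086,-.3221),d(91.5 if 0 else -88.5),board(0,0),BY-np.pi/2,.010,.0188,1.0,.9,35)
E
```

```text
L 90 [-0.9   0.14  1.86  0.    1.14 -0.93]
L -90 [-0.9   0.14  1.86 -0.    1.14  2.22]
M 90 [-0.76  0.36  1.59  0.    1.19 -0.55]
M -90 [-0.76  0.36  1.59 -0.    1.19  2.59]
S 90 [ 0.31  0.35  1.61 -0.    1.19  0.28]
S -90 [ 0.31  0.35  1.61  0.    1.19 -2.86]
B 90 [-0.26 -0.02  2.02 -0.    1.14 -0.29]
B -90 [-0.26 -0.02  2.02  0.    1.14  2.85]
Sp 90 [ 0.52  0.45  1.47  0.    1.22 -1.05]
Sp -90 [ 0.52  0.45  1.47 -0.    1.22  2.1 ]
cup 90 [ 0.48  0.16  1.84 -0.    1.15 -0.04]
cup -90 None
grip 67.24440521434266 34.994003623723984
lift 67.80886470338774 [ 0.7 -1.2 -3.5]
down [ 0.6 -0.5 -3.6]
t 10.225 j [-0.26 -0.13  1.92 -0.    1.35  2.85]
```

```bash
python3 - <<'E'
from util import *
d=np.deg2rad
carry((.5181,-.3254),d(90-11.8),board(0,0),BY+np.pi/2,.009,.008+.036+.009+.0008,.95,.78,30,zt=.22)
bot.goto([.5298,.2939,.12],down(d(91.5)))
for n in("top","scene"):
    c=bot.read_camera(n); cv2.imwrite(f"pics/{n}1.png",c["pixels"])
    if n=="top":
        o=ortho(c,.36,.56,-.17,.17,.078); 
    else: s=c["pixels"][200:330,150:360]
s=cv2.resize(s,None,fx=3.2,fy=3.2,interpolation=cv2.INTER_CUBIC)
cv2.imwrite("pics/s1.png",s)
# contour rects at each height
c=bot.read_camera("top")
for z in(.044,.078):
    o=ortho(c,.36,.56,-.17,.17,z); m=cv2.inRange(cv2.cvtColor(o,40),(8,75,80),(25,255,255))
    for k in cv2.findContours(m,0,1)[0]:
        if cv2.contourArea(k)>4000:
            p=k.reshape(-1,2); print(z,cv2.minAreaRect(np.stack([560-p[:,1]*.5,170-p[:,0]*.5],1).astype(np.float32)))
cv2.imwrite("pics/t1.png",o)
E
```

```text
grip 55.97122503040096 30.00032275915146
lift 55.922766184486086 [-0.5 -0.1 -2.9]
down [ 1.3  0.7 -2.3]
t 21.1833 j [-0.26 -0.15  1.9  -0.    1.4  -0.29]
0.044 ((460.986083984375, -1.7054977416992188), (70.63063049316406, 119.06342315673828), 1.4688007831573486)
0.078 ((456.998291015625, -1.4342536926269531), (68.66044616699219, 116.17031860351562), 1.50743567943573)
```

View pics/t1.png

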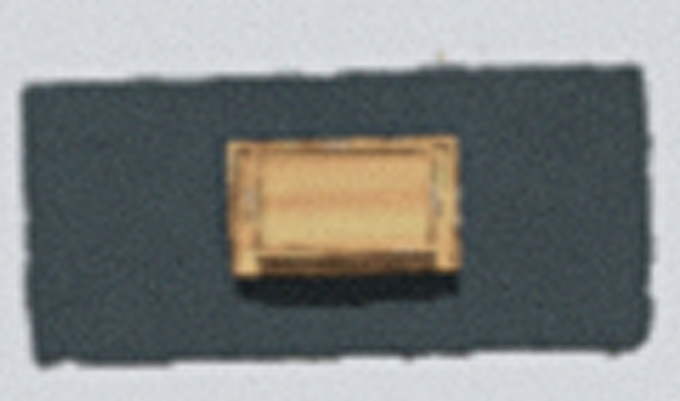

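View pics/s1.png

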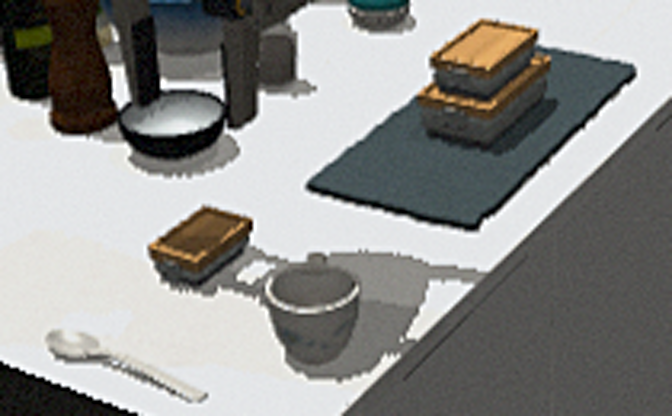

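The medium box sits inside the large lid's rim and the stack is aligned with the board. In the scene crop the cup's handle shows behind the rim at (318,258), which gives a cup yaw of about 31°. Next are the small box and the spoon.

```bash
python3 - <<'E'
from util import *
d=np.deg2rad
carry((.5298,.2939),d(91.5),board(0,0),BY+np.pi/2,.008,.008+.066+.008+.0008,.8,.65,25,zt=.22)
carry((.4945,.4248),np.pi,board(0,.137),np.pi+BY,.003,.0113,.45,.35,20,zt=.20,v=.25)
bot.goto([.3992,.344,.13],down(d(121.5)))
for n,b in(("top",None),("scene",None)):
    c=bot.read_camera(n)
    if n=="top": o=ortho(c,.36,.56,-.17,.17,.01,.00085)
    else: s=cv2.resize(c["pixels"][190:330,170:370],None,fx=2,fy=2,interpolation=cv2.INTER_CUBIC)
W=400; f=lambda a:cv2.copyMakeBorder(a,0,0,0,W-a.shape[1],0)
cv2.imwrite("pics/s2.png",np.vstack([f(o),f(s)]))
E
```

```text
grip 43.49242153524115 24.994422644376755
lift 43.81690713638716 [ 0.6  0.6 -2.2]
down [ 0.6  0.6 -1.3]
t 30.3667 j [-0.26 -0.15  1.9  -0.    1.4  -0.29]
grip 18.941937002689365 19.946459963466623
lift 19.080970882976477 [0.5 0.5 0.2]
down [-2.8 -0.5  6.8]
t 40.1333 j [ 0.04 -0.09  1.88  0.    1.35 -1.56]Traceback (most recent call last):
  File "<stdin>", line 11, in <module>
  File "<stdin>", line 10, in <lambda>
cv2.error: OpenCV(4.12.0) /io/opencv/modules/core/src/copy.cpp:1160: error: (-215:Assertion failed) top >= 0 && bottom >= 0 && left >= 0 && right >= 0 && _src.dims() <= 2 in function 'copyMakeBorder'
```

```bash
python3 - <<'E'
from util import *
c=bot.read_camera("top"); o=ortho(c,.36,.56,-.17,.17,.01,.0005)
c=bot.read_camera("scene"); s=cv2.resize(c["pixels"][190:330,160:360],None,fx=2,fy=2,interpolation=cv2.INTER_CUBIC)
W=700; f=lambda a:cv2.copyMakeBorder(a,0,0,0,W-a.shape[1],0)
print(o.shape,s.shape)
o=f(o) if o.shape[1]<=W else o[:,:W]
cv2.imwrite("pics/s3.png",np.vstack([o[:290],f(s)]))
E
```

```text
(401, 680, 3) (280, 400, 3)
```

View pics/s3.png

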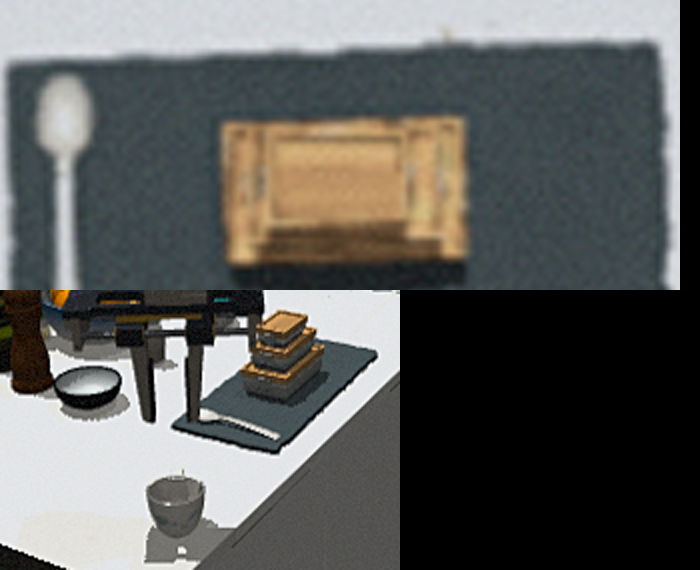

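The spoon lies straight on the board's left side with its bowl away from the robot, and the stack is complete and level. Now the cup.

```bash
python3 - <<'E'
from util import *
d=np.deg2rad
carry((.398,.343),d(90+31),board(0,-.104),BY+np.pi/2,.019,.008+.019+.0008,1.0,.95,15,zt=.24)
bot.goto([.25,-.40,.25],down(0.2))
c=bot.read_camera("top"); o=ortho(c,.36,.56,-.18,.17,.03,.0005)
c=bot.read_camera("scene"); s=cv2.resize(c["pixels"][195:280,220:360],None,fx=3,fy=3,interpolation=cv2.INTER_CUBIC)
o=o[:,:700]; s=cv2.copyMakeBorder(s,0,0,0,o.shape[1]-s.shape[1],0)[:200]
cv2.imwrite("pics/s4.png",np.vstack([o,s][:2])); print(bot.current_clock())
E
```

```text
grip 59.03909704911854 15.000021816958906
lift 59.49732533569975 [ 0.5 -0.4 -2. ]
down [-0.4  0.8 -0.9]
t 51.9583 j [-0.48 -0.13  1.84 -0.    1.43 -0.5 ]
53.425
```

View pics/s4.png

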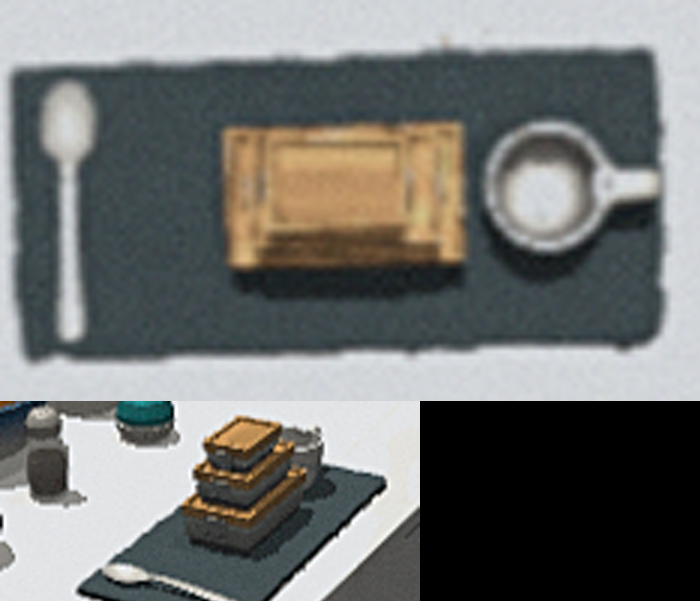

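The final picture shows everything in place. The spoon is at column 69, bowl up and parallel to the board's edge. The stack is central and level, and the cup stands at (548,188) with its handle pointing right. The gripper is clear of everything.

```bash
python3 -c "
from workcell import bot
print(bot.job_done())"
```

```text
the job is handed in; nothing more can be done
None
```

Lunch is set out as asked: boxes stacked in the middle of the board, teaspoon on the left, cup on the right with its handle pointing right; all let go and handed in at about 53 s on the robot's clock, with no verdict returned.

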